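Pile up the canape plates after the banquet

TASK

Clear the empty oblong plates: leave the large one where it lies on the steel tray, set the medium one squarely on it and the small one squarely on top, each centred and with its long sides parallel to those below, so that the pile is neat and steady. Put the plates down gently, do not drop them, and do not disturb the wine glass and the mug that stand near them.

Things in the scene. Friction and masses are not known exactly. Their poses are not given: they have to be found in the camera images.
- large_plate: The largest oblong white porcelain plate, rectangular, 190 long (its x) x 66 wide (its y) x 16 high (its z, up). Flat underside; a 14 mm wide flat rim runs all round the top with a 4 mm deep well inside it. Origin: centre of the underside. It lies lengthwise on the tray, its underside 6 mm above the table; it may slide.
- medium_plate: The middle-sized oblong white porcelain plate, rectangular, 150 long (its x) x 58 wide (its y) x 16 high (its z, up). Flat underside; a 14 mm wide flat rim runs all round the top with a 4 mm deep well inside it. Origin: centre of the underside. Starts flat on the table.
- small_plate: The smallest oblong white porcelain plate, rectangular, 110 long (its x) x 50 wide (its y) x 16 high (its z, up). Flat underside; a 14 mm wide flat rim runs all round the top with a 4 mm deep well inside it. Origin: centre of the underside. Starts flat on the table.
- tray: Fixed flat steel tray 260 (x) x 140 (y) mm, floor 6 mm thick, edge 10 mm high and 4 mm thick all round. Origin: centre of its underside, on the table.
- wine_glass: Loose stemmed wine glass, 200 high, foot 72 and bowl 82 in diameter, standing near the plates; to be left alone. Origin: centre of the foot's underside.
- steel_mug: Loose steel mug, 90 high, 76 in diameter, handle at its +y side, standing near the plates; to be left alone. Origin: centre of the underside.

How it is judged:
By the outcome, as a careful person would: the job done as asked, in the order asked, and still so for the second after the job is handed in, with the robot touching nothing.
It also fails if it takes over 58 s, if anything falls off the work surface, if the arm or the gripper's body presses on something with over 40 N, if the wrist force passes 120 N, or if a joint passes its speed limit or range.

ROBOT

A 7-joint arm with a two-finger parallel gripper is mounted at the origin on the work surface. World frame = base frame: x ahead of the robot, y to its left, z up, the work surface at z = 0. Lengths are in m, angles in rad, forces in N, time in s.
With the tool pointing down it reaches from about 0.4 to 0.85 m from the base axis. Payload 6.9 kg.
Tool frame: the origin (TCP) lies midway between the tips of the shut fingers; the grasp point (between the pads) lies 19 mm behind it; z points along the fingers, y is the direction in which the jaws open and shut (so a half turn about z gives the same grasp; the last joint's range is limited). The gripper opens to 85 mm and grips with 20 to 120 N. Pads are 22 mm wide; open, the fingers measure 114 mm over their backs; the gripper's body (76 mm by 85 mm) begins 54 mm behind the grasp point. The pads swing forward as they close: fully open they stand 13 mm farther back than shut.
Start: joints at [1.214, 0.507, -0.238, 1.5, 0.126, 1.149, -0.155], TCP at [0.279, -0.559, 0.231] pointing down, gripper open.
Joint ranges: [-3.08, 3.08], [-0.24, 2.05], [-1.43, 1.35], [0, 2.5], [-1.52, 4.66], [0.17, 1.96], [-2.89, 2.89]. Speed limits (rad/s): [2.39, 2.39, 3.14, 3.14, 3.14, 3.14, 3.14].

INTERFACE

Orientations are given as a unit quaternion [x, y, z, w].
In Python, from rig import bot gives the robot as it stands.
- The arm moves only by the tool carry_out, never from a script. Its arguments are lists of equal length, an entry for each row: "delta_pos": the shift along the tool's x, y, z in cm, a list of three; "twist": the turn, a rotation vector about the tool's x, y, z in degrees, a list of three. In form: {"delta_pos": [[tx, ty, tz], ...], "twist": [[rx, ry, rz], ...]}. A call has 1 to 5 rows; each row is the pose to reach, as a shift and turn from the pose commanded when the call began, along the tool's axes at that moment; what a row does not reach only later rows make up. A row lasts 1/8 s, in which the tool goes at most 62.5 mm and 10.7 degrees, less where a joint would pass 70% of its speed; a pose out of reach is approached as far as the arm can. A call with a gripper value outside its range is refused whole. "hand" is the opening, from -1 (shut) to 1 (fully open), set as the call begins (left out, the last holds). The fingers move at their own pace and stop on an object; "force" is the grip in N (left out, the last holds). Time passes only in rows, so rows that repeat a pose let the fingers close. It gives the time, the measured TCP pose, the force and the opening at its end, in the units of the state.
- bot.get_obs(): the state, without advancing time (a new reading comes with each control period).
- bot.read_camera(name): name is "side" or "top"; returns a dict with "frame" (420x560x3 uint8, red, green, blue), "intrinsics" (3x3 intrinsics, pixels), "rvec" (rotation vector, rad) and "tvec" (3), from world to camera coordinates, as OpenCV has them. Camera axes: x right, y down, z forward; pixel columns grow to the right and rows downward; lengths in m; the calibration is good to about 2 mm. A picture is of the moment at which its call begins. There is no depth.
- bot.sign_off(): hands the job in, once; it reports no verdict.
Trained networks look in a picture, given as the dict that the camera call returned (one of the last four; its "shot" number tells which), for a name from the list of things; names that differ only in an ending like _2 or _b are one class to them, and where a whole thing is asked for, a point or a joint stands for the part that bears it (a point fixed in the world has none). Each returns a list of dicts, best first, with "score" (0 to 1); they miss things now and then, are a little off and sometimes report something else, mostly with a low value. They report only what shows in the picture. A call takes as long as a camera call.
- bot.find_in(picture, target): "box" ([left, top, width, height] in pixels, round what is visible of it).
- bot.pinpoint(picture, target): "at" ([row, column] in pixels: a listed point, or the origin of a listed thing).
The state is a dict: "time": time; "q": joint angles; "joint_vel": joint speeds; "joint_efforts": joint torques, N m; "position": TCP position; "tcp_rot": TCP orientation; "force": force on the tool from outside, world axes, zero at the start; "wrist_torque": the same for the moment, N m; "finger_gap": finger opening in m.
Only numpy, scipy, OpenCV 4.12 (cv2) and the standard library are available. Lean on these libraries where they do the work, as an engineer would, in place of code of your own. Each camera call takes 0.05 s, during which the arm holds its last target.

## Working session

There is one attempt and no reset: what is moved stays moved. The work goes in short steps, Python scripts to look and compute and a tool call to move; the robot and the scene stay as the last step left them, time stands still between calls to the robot, and variables do not carry over. Pictures are saved under pics/ and viewed, and the job is handed in when it is done.

Besides the shell and the picture viewer there is one more tool, called as name(argument=value, ...) on one line, values as JSON. carry_out: Moves the arm, as the interface text tells. Its arguments: {"type":"object","properties":{"delta_pos":{"type":"array","items":{"type":"array","items":{"type":"number"}}},"twist":{"type":"array","items":{"type":"array","items":{"type":"number"}}},"hand":{"type":"number"},"force":{"type":"number"}},"required":["delta_pos","twist"]}

```bash
ls; mkdir -p pics
cat > h.py <<'E'
import numpy as np, cv2
from scipy.spatial.transform import Rotation as R
from rig import bot
def cam(name,fn=None):
    p=bot.read_camera(name)
    if fn: cv2.imwrite('pics/'+fn,cv2.cvtColor(p['frame'],cv2.COLOR_RGB2BGR))
    return p
def proj(p,X):
    return cv2.projectPoints(np.array(X,float).reshape(-1,3),np.array(p['rvec'],float),np.array(p['tvec'],float),np.array(p['intrinsics'],float),None)[0].reshape(-1,2)
def unproj(p,uv,z):
    Rm=cv2.Rodrigues(np.array(p['rvec'],float))[0]; t=np.array(p['tvec'],float).ravel()
    c=-Rm.T@t; uv=np.array(uv,float).reshape(-1,2)
    d=(Rm.T@np.linalg.inv(np.array(p['intrinsics']))@np.c_[uv,np.ones(len(uv))].T).T
    return c+d*((z-c[2])/d[:,2])[:,None]
E
python3 - <<'E'
from h import *
np.set_printoptions(precision=4,suppress=True)
for n in ['top','side']:
    p=cam(n,n+'0.png')
    Rm=cv2.Rodrigues(np.array(p['rvec'],float))[0]; print(n,-Rm.T@np.array(p['tvec']).ravel(),Rm[2], p['intrinsics'][0][0])
    for t in ['large_plate','medium_plate','small_plate','tray','wine_glass','steel_mug']:
        a=bot.pinpoint(p,t); b=bot.find_in(p,t)
        for x in a[:2]: print(t,x['score'],np.array(x['at']),unproj(p,x['at'][::-1],0.0)[0])
        for x in b[:2]: print('   box',x['score'],x['box'])
o=bot.get_obs(); print({k:np.round(o[k],4) for k in o})
print(R.from_quat(o['tcp_rot']).as_matrix())
E
```

```text
pics
top [0.4682 0.012  1.084 ] [ 0.1148 -0.0235 -0.9931] 428.9055540403558
large_plate 0.6 [272.4 402.7] [ 0.4302 -0.3221  0.    ]
   box 0.79 [390.4, 236.8, 27.9, 77.9]
medium_plate 0.67 [218.3 283.2] [ 0.5693 -0.0225  0.    ]
   box 0.63 [260.5, 187.2, 47.6, 59.0]
small_plate 0.81 [265.4 141.7] [0.4544 0.3311 0.    ]
   box 0.65 [127.5, 245.5, 28.6, 49.6]
tray 0.96 [265.6 404.4] [ 0.4471 -0.3271  0.    ]
   box 0.96 [374.5, 214.5, 55.7, 104.9]
wine_glass 0.69 [145.2 182. ] [0.7604 0.2362 0.    ]
   box 0.66 [149.7, 104.0, 47.0, 53.4]
steel_mug 0.71 [138.5 360.1] [ 0.7765 -0.2253  0.    ]
   box 0.79 [346.7, 113.7, 36.3, 53.8]
   box 0.59 [127.4, 244.4, 28.0, 52.0]
side [ 0.4951 -0.6753  0.6586] [ 0.1135  0.7495 -0.6522] 394.0690857536512
   box 0.57 [152.3, 336.9, 117.6, 52.8]
medium_plate 0.75 [239.  274.9] [ 0.5788 -0.0361  0.    ]
   box 0.79 [239.6, 218.5, 68.7, 36.1]
small_plate 0.63 [159.2 209.2] [0.4363 0.325  0.    ]
   box 0.84 [191.8, 148.5, 39.8, 16.5]
   box 0.95 [136.5, 323.3, 168.5, 93.7]
wine_glass 0.78 [167.6 323.4] [0.7594 0.2225 0.    ]
   box 0.87 [314.8, 97.7, 30.1, 79.9]
steel_mug 0.69 [294.8 378. ] [ 0.7601 -0.2273  0.    ]
steel_mug 0.45 [243.  273.2] [ 0.573  -0.0481  0.    ]
   box 0.92 [342.1, 248.9, 61.2, 61.5]
{'time': np.float64(1.3), 'q': array([ 1.2135,  0.5075, -0.2376,  1.5002,  0.1257,  1.1489, -0.1548]), 'joint_vel': array([ 0.0017,  0.002 , -0.0011,  0.0002,  0.0002, -0.0014, -0.0005]), 'joint_efforts': array([  0.0001, -62.0367,  -2.1849, -24.996 ,   0.0139,   0.0024,
        -0.    ]), 'position': array([ 0.279 , -0.5592,  0.2312]), 'tcp_rot': array([ 0.9733,  0.2293, -0.    , -0.0001]), 'force': array([-0.4374,  0.3922, -0.8184]), 'wrist_torque': array([ 0.0696,  0.0048, -0.0333]), 'finger_gap': np.float64(0.0854)}
[[ 0.8948  0.4464 -0.    ]
 [ 0.4464 -0.8948  0.0001]
 [ 0.     -0.0001 -1.    ]]
```

View pics/top0.png

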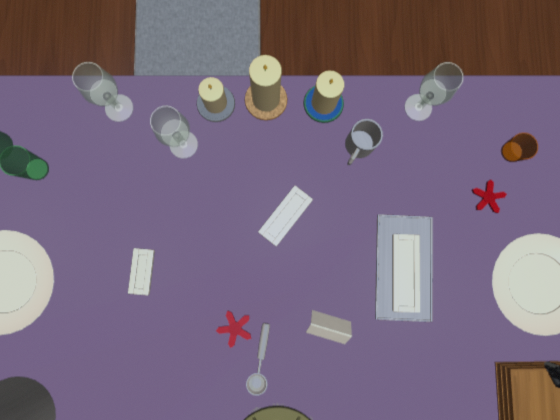

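View pics/side0.png

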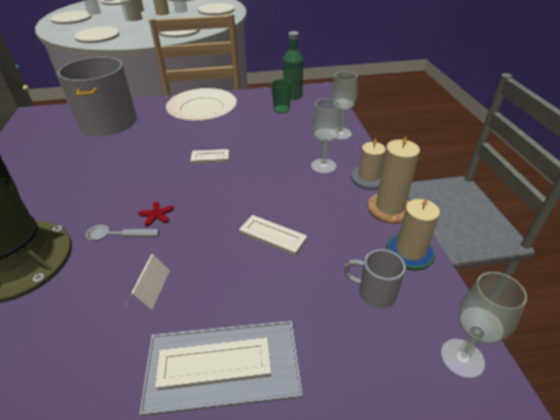

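```bash
cat >> h.py <<'E'
from scipy.optimize import least_squares
DIM={'large':(.19,.066),'medium':(.15,.058),'small':(.11,.05)}
def corners(n,x,y,a,z0):
    L,W=DIM[n]; c,s=np.cos(a),np.sin(a)
    return [(x+c*u*L/2-s*v*W/2,y+s*u*L/2+c*v*W/2,z0+h) for u,v in((1,1),(1,-1),(-1,-1),(-1,1)) for h in(0,.016)]
def contour(p,n,x,y,a,z0,dbg=None,whole=False):
    S=6
    uv=proj(p,corners(n,x,y,a,z0)); l,t=np.floor(uv.min(0)-14).astype(int); r,b=np.ceil(uv.max(0)+14).astype(int)
    l=max(l,0);t=max(t,0)
    im=p['frame'][t:b,l:r].astype(np.float32)
    # green separates white from purple / blue tray
    g=cv2.resize(im[:,:,1],None,fx=S,fy=S,interpolation=cv2.INTER_CUBIC)
    hull=cv2.convexHull(((uv-[l,t]+.5)*S).astype(np.float32))
    m=np.zeros(g.shape,np.uint8); cv2.fillConvexPoly(m,hull.astype(int),1)
    k=np.ones((6*S,6*S),np.uint8)
    inn=np.median(g[cv2.erode(m,np.ones((3*S,3*S),np.uint8))>0]); out=np.median(g[(cv2.dilate(m,k)>0)&(m==0)])
    th=(g>(inn+out)/2).astype(np.uint8)
    cs=cv2.findContours(th,cv2.RETR_EXTERNAL,cv2.CHAIN_APPROX_NONE)[0]
    c=max(cs,key=cv2.contourArea)
    if dbg:
        v=cv2.resize(im,None,fx=S,fy=S)[:,:,::-1].astype(np.uint8).copy(); cv2.drawContours(v,[c],-1,(0,0,255),1); cv2.imwrite('pics/'+dbg,v)
    return (c[:,0,:]+.5)/S+[l,t]-.5
def fit(ps,n,x,y,a,z0,dbg=None):
    for it in range(3):
        cc=[contour(p,n,x,y,a,z0,(dbg+str(i)+'.png') if dbg and it==2 else None)[::4] for i,p in enumerate(ps)]
        def f(v):
            e=[]
            for p,c in zip(ps,cc):
                h=cv2.convexHull(proj(p,corners(n,v[0],v[1],v[2],z0)).astype(np.float32))
                e+=[cv2.pointPolygonTest(h,(float(q[0]),float(q[1])),True) for q in c]
            return np.array(e)
        s=least_squares(f,[x,y,a],loss='soft_l1',f_scale=.5,x_scale=[.01,.01,.05],diff_step=1e-4)
        x,y,a=s.x
    return x,y,a,np.sqrt(np.mean(f(s.x)**2))
E
cat > m0.py <<'E'
from h import *
np.set_printoptions(precision=4,suppress=True)
pt=cam('top');ps=cam('side')
for n,x,y,a,z in [('large',.437,-.32,0,.006),('medium',.57,-.03,-.7,0),('small',.447,.328,-.1,0)]:
    for nm,pp in [('top',[pt]),('side',[ps]),('both',[pt,ps])]:
        r=fit(pp,n,x,y,a,z,n+nm if nm=='both' else None); print(n,nm,np.array(r[:2]),np.degrees(r[2]),r[3])
E
python3 m0.py
```

```text
large top [ 0.4308 -0.3275] -0.15412952529643084 1.4032056085463136
large side [ 0.4292 -0.319 ] -0.14653521397138125 2.425480397077357
large both [ 0.4299 -0.3239] -2.273679541567448 2.5288113312184124
medium top [ 0.576  -0.0274] -38.66783949394688 0.11542947930213249
medium side [ 0.576  -0.0177] -38.94416263786363 1.9224758421997472
medium both [ 0.5757 -0.0269] -38.71511601827027 1.6205862701448945
small top [0.4408 0.3309] -5.913333752570619 0.7733237996522998
small side [0.4392 0.3433] -1.8153154680601724 1.7071444908465887
small both [0.4406 0.3316] -5.435106062766484 1.394649927548336
```

Run:
```python
import cv2,numpy as np
fs=[n+'both'+str(i)+'.png' for n in('large','medium','small') for i in(0,1)]
W=[]
for f in fs:
    im=cv2.imread('pics/'+f); s=min(266/im.shape[1],290/im.shape[0]); im=cv2.resize(im,None,fx=s,fy=s); c=np.zeros((295,266,3),np.uint8); c[:im.shape[0],:im.shape[1]]=im; W.append(c)
cv2.imwrite('pics/mont.png',np.vstack([np.hstack(W[0::2]),np.hstack(W[1::2])]))
```

```text
(no output)
```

View pics/mont.png

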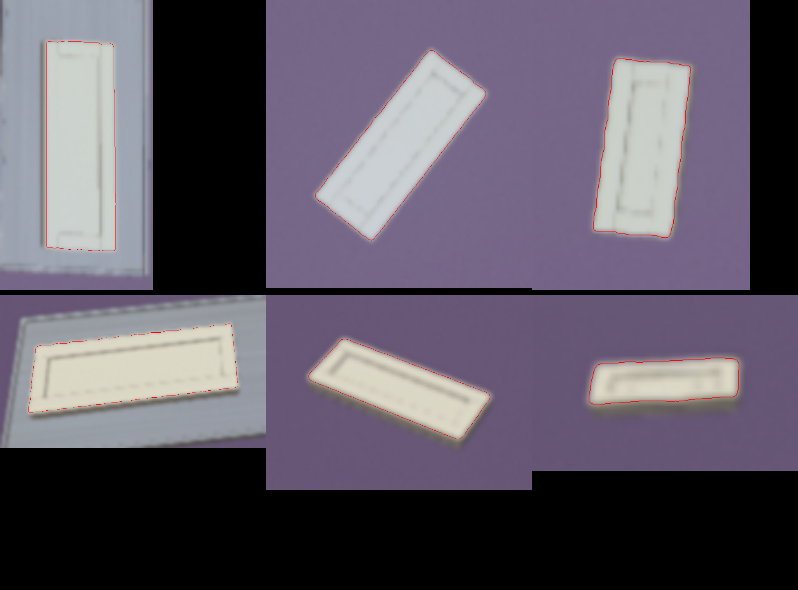

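```bash
cat >> h.py <<'E'
def fit2(p,n,x,y,a,z0,hs=(.016,)):
    """fit with chosen corner heights; contour free"""
    for it in range(3):
        c=contour(p,n,x,y,a,z0)[::4]
        def f(v):
            L,W=DIM[n]; X=[]
            for h in hs: X+=[q[:2]+(z0+h,) for q in corners(n,v[0],v[1],v[2],z0)[::2]]
            hl=cv2.convexHull(proj(p,X).astype(np.float32))
            return np.array([cv2.pointPolygonTest(hl,(float(q[0]),float(q[1])),True) for q in c])
        s=least_squares(f,[x,y,a],loss='soft_l1',f_scale=.3,x_scale=[.01,.01,.05],diff_step=1e-4)
        x,y,a=s.x
    e=f(s.x)
    return x,y,np.degrees(a),np.sqrt(np.mean(e**2)),e.mean()
E
cat > m1.py <<'E'
from h import *
np.set_printoptions(precision=4,suppress=True)
pt=cam('top');ps=cam('side')
for n,x,y,a,z in [('large',.430,-.325,0,.006),('medium',.576,-.027,-.67,0),('small',.44,.333,-.1,0)]:
    for nm,pp in [('top',pt),('side',ps)]:
        for hs in [(.016,),(0,.016)]:
            print(n,nm,hs,np.array(fit2(pp,n,x,y,a,z,hs)))
E
python3 m1.py
```

```text
large top (0.016,) [ 0.4307 -0.3247 -0.0024  0.868   0.4387]
large top (0, 0.016) [ 0.4307 -0.3269 -0.0253  1.4122  1.1097]
large side (0.016,) [ 0.4295 -0.3242 -2.2711  0.5527  0.5057]
large side (0, 0.016) [ 0.4293 -0.3188  0.      2.4565  1.9767]
medium top (0.016,) [  0.5758  -0.0273 -38.615    0.0868   0.0184]
medium top (0, 0.016) [  0.576   -0.0274 -38.6238   0.1142   0.0617]
medium side (0.016,) [  0.574   -0.029  -38.6951   0.2263  -0.1787]
medium side (0, 0.016) [  0.5764  -0.0167 -38.7398   2.0683   1.6129]
small top (0.016,) [ 0.4407  0.3289 -5.543   0.14    0.0471]
small top (0, 0.016) [ 0.4408  0.3308 -6.0809  0.7821  0.6471]
small side (0.016,) [ 0.4393  0.3259 -5.2896  0.4603 -0.4061]
small side (0, 0.016) [ 0.4392  0.3448 -1.6892  1.8028  1.3358]
```

```bash
sed -i 's/s=least_squares(f,\[x,y,a\],loss=.soft_l1.,f_scale=.3.*/b=np.array([x,y,a])-1; s=least_squares(lambda w:f(w+b),np.ones(3),loss="soft_l1",f_scale=.3,diff_step=2e-4); s.x=s.x+b/' h.py
sed -i 's/,(0,.016)\]/]/' m1.py; python3 m1.py
```

```text
large top (0.016,) [ 0.4307 -0.3248 -2.3525  0.4864  0.4552]
large side (0.016,) [ 0.4295 -0.3242 -2.3875  0.5456  0.5015]
medium top (0.016,) [  0.5758  -0.0273 -38.6153   0.0868   0.0169]
medium side (0.016,) [  0.574   -0.029  -38.6834   0.2288  -0.1806]
small top (0.016,) [ 0.4407  0.329  -5.5562  0.1418  0.0463]
small side (0.016,) [ 0.4392  0.3259 -5.3568  0.4622 -0.4075]
```

```bash
cat > go.py <<'E'
import sys
from h import *
np.set_printoptions(precision=3,suppress=True)
def go(x,y,z,yaw):
    o=bot.get_obs(); Rm=R.from_quat(o['tcp_rot']).as_matrix(); p=np.array(o['position'])
    a=np.radians(yaw); T=np.array([[np.cos(a),np.sin(a),0],[np.sin(a),-np.cos(a),0],[0,0,-1.]])
    print('pos',p,'yaw',np.degrees(np.arctan2(Rm[1,0],Rm[0,0])),'t',o['time'],'gap',o['finger_gap'],'F',np.array(o['force']),'q7',o['q'][6])
    print('delta cm',Rm.T@(np.array([x,y,z])-p)*100,'twist',np.degrees(R.from_matrix(Rm.T@T).as_rotvec()))
if __name__=='__main__': go(*map(float,sys.argv[1:5]))
E
python3 go.py .575 -.028 .09 -38.65
```

```text
pos [ 0.279 -0.559  0.231] yaw 26.514835763277162 t 1.6 gap 0.08549798496518876 F [0.194 0.343 0.177] q7 -0.15479121299333207
delta cm [ 50.204 -34.322  14.128] twist [-0.003  0.001 65.165]
```

carry_out(delta_pos=[[5, -3.4, 0.7], [10, -6.9, 1.4], [15, -10.3, 2.1], [20, -13.7, 2.8], [25, -17.1, 3.5]], twist=[[0, 0, 7], [0, 0, 14], [0, 0, 21], [0, 0, 28], [0, 0, 35]], hand=0.65)

```text
time: 2.22
position: [0.4273, -0.293, 0.1964]
tcp_rot: [0.997, -0.076, 0.0, 0.0]
force: [0.8, -1.0, -0.1]
finger_gap: 0.0707
```

```bash
python3 go.py .575 -.028 .09 -38.65
```

```text
pos [ 0.427 -0.293  0.196] yaw -8.728107754338726 t 2.225 gap 0.07070244279125833 F [ 0.765 -1.013 -0.1  ] q7 -1.2377047920567124
delta cm [ 10.572 -28.437  10.638] twist [ 0.003 -0.053 29.922]
```

carry_out(delta_pos=[[2.1, -5.7, 2.1], [4.2, -11.4, 4.3], [6.3, -17, 6.4], [8.5, -22.7, 8.5], [10.6, -28.4, 10.6]], twist=[[0, 0, 6], [0, 0, 12], [0, 0, 18], [0, 0, 24], [0, 0, 29.9]])

```text
time: 2.85
position: [0.5703, -0.035, 0.0926]
tcp_rot: [0.944, -0.33, 0.0, 0.0]
force: [0.3, -0.4, 0.2]
finger_gap: 0.0706
```

```bash
python3 go.py .575 -.028 -.002 -38.65; python3 -c "
from h import *
cam('top','t1.png')"
```

```text
pos [ 0.57  -0.035  0.093] yaw -38.59449178403365 t 2.85 gap 0.07064681694376465 F [ 0.273 -0.35   0.225] q7 -2.2427919931307496
delta cm [-0.072 -0.837  9.464] twist [-0.015 -0.047  0.056]
```

View pics/t1.png

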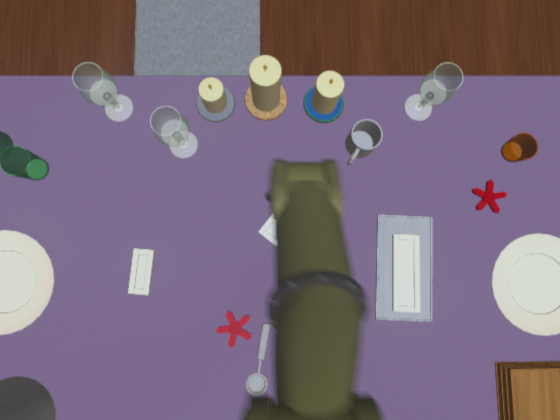

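```bash
python3 go.py .575 -.028 -.002 -38.65
```

```text
pos [ 0.573 -0.024  0.09 ] yaw -38.26636395063264 t 2.9 gap 0.07080304979764342 F [ 3.133  7.498 -1.188] q7 -2.251608087234607
delta cm [0.469 0.263 9.213] twist [-0.33   0.196  0.383]
```

carry_out(delta_pos=[[0, 0, 0], [0, 0, 1.5], [0, 0, 3], [0, 0, 4.5], [0, 0, 5.5]], twist=[[0, 0, 0], [0, 0, 0], [0, 0, 0], [0, 0, 0], [0, 0, 0]])

```text
time: 3.52
position: [0.5686, -0.0372, 0.0368]
tcp_rot: [0.944, -0.329, -0.001, 0.0]
force: [-0.3, -0.4, 0.2]
finger_gap: 0.0703
```

```bash
python3 go.py .575 -.028 -.002 -38.65; python3 -c "
from h import *
cam('side','s1.png')"
```

```text
pos [ 0.569 -0.037  0.037] yaw -38.445439883020235 t 3.525 gap 0.07029497899044379 F [-0.297 -0.427  0.155] q7 -2.2403585940288444
delta cm [-0.064 -1.121  3.883] twist [0.038 0.058 0.205]
```

View pics/s1.png

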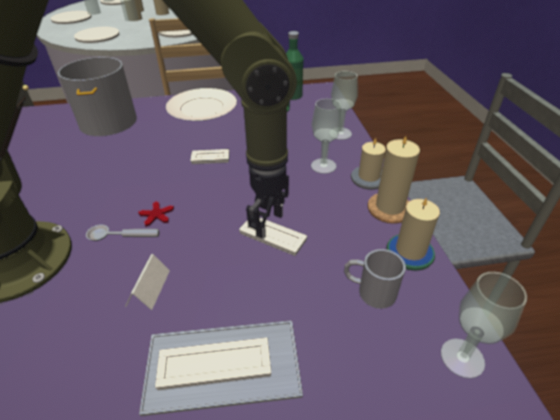

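carry_out(delta_pos=[[0, -0.6, 0], [0, -1.1, 0], [0, -1.1, 0], [0, -1.1, 0], [0, -1.1, 0]], twist=[[0, 0, 0.2], [0, 0, 0.2], [0, 0, 0.2], [0, 0, 0.2], [0, 0, 0.2]])

```text
time: 4.2
position: [0.576, -0.0281, 0.0383]
tcp_rot: [0.944, -0.33, 0.0, 0.0]
force: [-0.1, 0.8, 0.5]
finger_gap: 0.0705
```

```bash
python3 go.py .575 -.028 -.002 -38.65; python3 -c "
from h import *
cam('side','s2.png')"
```

```text
pos [ 0.576 -0.028  0.038] yaw -38.590674757969104 t 4.2 gap 0.07051962337562775 F [-0.1    0.805  0.505] q7 -2.2563628671440346
delta cm [-0.082  0.056  4.029] twist [-0.001 -0.013  0.059]
```

View pics/s2.png

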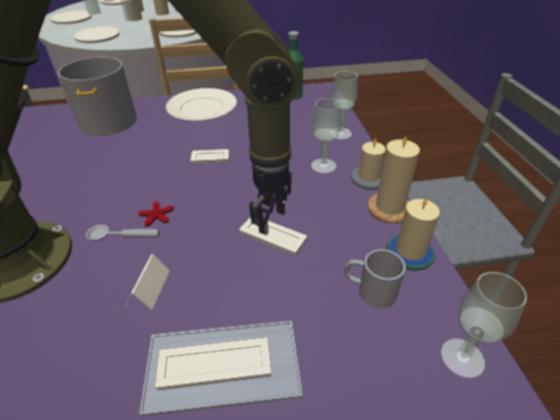

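Run:
```python
from h import *
p=cam('side')
print(proj(p,[[.576,-.028,.038],[.554-.002,-.0555,.046],[.598,0,.046],[.575,-.028,.016]]))
cv2.imwrite('pics/s2c.png',cv2.resize(cv2.cvtColor(p['frame'],cv2.COLOR_RGB2BGR)[150:270,200:340],None,fx=5,fy=5,interpolation=cv2.INTER_CUBIC))
```

```text
[[272.78080752 224.96381402]
 [263.78079802 232.11062055]
 [280.27058291 213.1563858 ]
 [272.58849338 231.89703001]]
```

View pics/s2c.png

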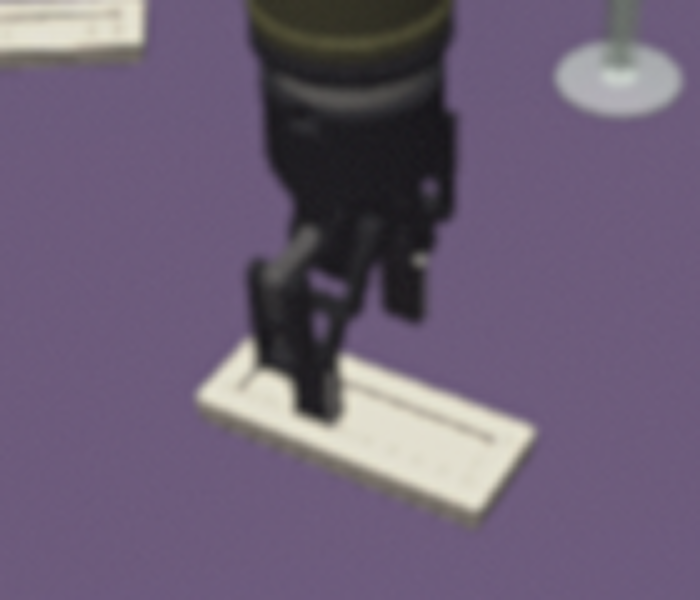

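carry_out(delta_pos=[[0, 0, 1], [0, 0, 2], [0, 0, 3], [0, 0, 3.6], [0, 0, 3.9]], twist=[[0, 0, 0], [0, 0, 0], [0, 0, 0], [0, 0, 0], [0, 0, 0]])

```text
time: 4.92
position: [0.5758, -0.0279, -0.0015]
tcp_rot: [0.944, -0.33, -0.0, 0.0]
force: [0.5, 0.8, 0.7]
finger_gap: 0.0704
```

carry_out(delta_pos=[[0, 0, 0], [0, 0, 0]], twist=[[0, 0, 0], [0, 0, 0]])

```text
time: 5.18
position: [0.5762, -0.0279, -0.0006]
tcp_rot: [0.944, -0.33, 0.0, -0.0]
force: [0.9, 0.1, -0.3]
finger_gap: 0.0705
```

```bash
python3 go.py .575 -.028 -.002 -38.65
```

```text
pos [ 0.576 -0.028 -0.001] yaw -38.58681643769504 t 5.175 gap 0.07054455610215371 F [ 0.885  0.117 -0.328] q7 -2.258860256840705
delta cm [-0.091  0.08   0.138] twist [-0.017 -0.022  0.063]
```

carry_out(delta_pos=[[0, 0, 0], [0, 0, 0], [0, 0, 0], [0, 0, 0]], twist=[[0, 0, 0], [0, 0, 0], [0, 0, 0], [0, 0, 0]], hand=0.2, force=40)

```text
time: 5.68
position: [0.5763, -0.0278, -0.0002]
tcp_rot: [0.944, -0.33, 0.0, -0.0]
force: [-1.0, 1.5, 6.6]
finger_gap: 0.0569
```

```bash
python3 go.py .575 -.028 .05 -38.65
```

```text
pos [ 0.576 -0.028 -0.   ] yaw -38.583270160452926 t 5.675 gap 0.05691044367320045 F [-1.029  1.5    6.565] q7 -2.258864957399705
delta cm [-0.091  0.093 -5.023] twist [-0.037 -0.039  0.067]
```

carry_out(delta_pos=[[0, 0, -0.5], [0, 0, -2], [0, 0, -4.5], [0, 0, -7.5], [0, 0, -10]], twist=[[0, 0, 0], [0, 0, 0], [0, 0, 0], [0, 0, 0], [0, 0, 0]], hand=-0.5, force=40)

```text
time: 6.3
position: [0.576, -0.028, 0.1009]
tcp_rot: [0.944, -0.33, 0.0, -0.0]
force: [-0.1, 0.1, -2.4]
finger_gap: 0.0568
```

```bash
python3 go.py .43 -.3245 .10 -2.4; python3 -c "
from h import *
p=cam('side')
cv2.imwrite('pics/s3.png',cv2.resize(cv2.cvtColor(p['frame'],cv2.COLOR_RGB2BGR)[120:270,180:360],None,fx=4,fy=4,interpolation=cv2.INTER_CUBIC))"
```

```text
pos [ 0.576 -0.028  0.101] yaw -38.58736662918048 t 6.3 gap 0.05676024908748533 F [-0.081  0.098 -2.441] q7 -2.252740570735175
delta cm [ 7.082 32.286  0.085] twist [ -0.013  -0.035 -36.187]
```

View pics/s3.png

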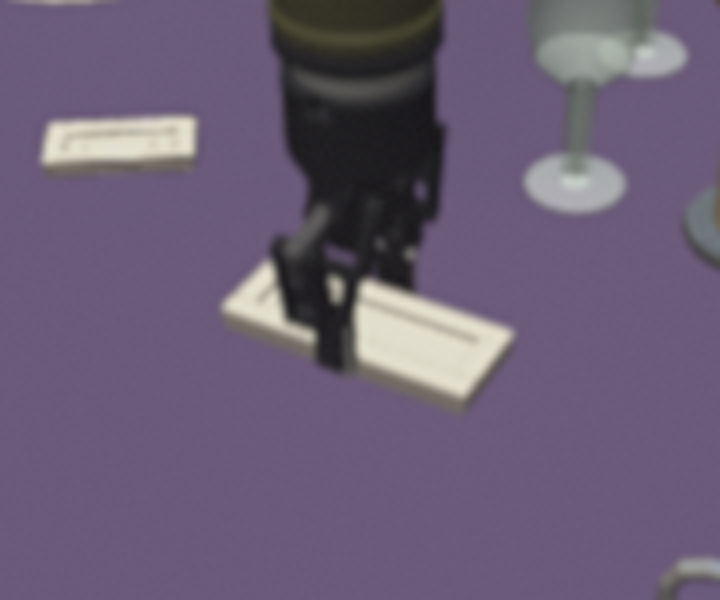

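carry_out(delta_pos=[[0, 0, 3], [0, 0, 6], [0, 0, 8.5], [0, 0, 9.7], [0, 0, 10]], twist=[[0, 0, 0], [0, 0, 0], [0, 0, 0], [0, 0, 0], [0, 0, 0]])

```text
time: 6.98
position: [0.5751, -0.0279, -0.0003]
tcp_rot: [0.944, -0.33, -0.001, 0.0]
force: [-8.5, 1.0, 25.6]
finger_gap: 0.0566
```

carry_out(delta_pos=[[0, 0, 0], [0, 0, 0], [0, 0, -0.2], [0, 0, -0.4], [0, 0, -0.4]], twist=[[0, 0, 0], [0, 0, 0], [0, 0, 0], [0, 0, 0], [0, 0, 0]], hand=0.65)

```text
time: 7.6
position: [0.5762, -0.0279, 0.0034]
tcp_rot: [0.944, -0.33, 0.0, -0.0]
force: [1.0, 1.0, 1.1]
finger_gap: 0.0704
```

carry_out(delta_pos=[[0, 0, 0], [0, 0, 0], [0, 0, 0], [0, 0, 0], [0, 0, 0]], twist=[[0, 0, 0], [0, 0, 0], [0, 0, 0], [0, 0, 0], [0, 0, 0]], hand=0.1)

```text
time: 8.22
position: [0.576, -0.028, 0.0035]
tcp_rot: [0.944, -0.33, 0.0, -0.0]
force: [-0.7, 0.2, 5.9]
finger_gap: 0.0568
```

carry_out(delta_pos=[[0, 0, -0.5], [0, 0, -2], [0, 0, -4.5], [0, 0, -7.5], [0, 0, -10]], twist=[[0, 0, 0], [0, 0, 0], [0, 0, 0], [0, 0, 0], [0, 0, 0]], hand=-0.2)

```text
time: 8.85
position: [0.576, -0.0279, 0.1049]
tcp_rot: [0.944, -0.33, 0.0, -0.0]
force: [0.1, 0.1, -3.1]
finger_gap: 0.0567
```

```bash
python3 go.py .43 -.3245 .10 -2.4; python3 -c "
from h import *
p=cam('side')
cv2.imwrite('pics/s4.png',cv2.resize(cv2.cvtColor(p['frame'],cv2.COLOR_RGB2BGR)[120:270,180:360],None,fx=4,fy=4,interpolation=cv2.INTER_CUBIC))"
```

```text
pos [ 0.576 -0.028  0.105] yaw -38.583270577648086 t 8.85 gap 0.056703029414790655 F [ 0.099  0.124 -3.135] q7 -2.252708509064773
delta cm [ 7.083 32.293  0.482] twist [ -0.016  -0.036 -36.183]
```

View pics/s4.png

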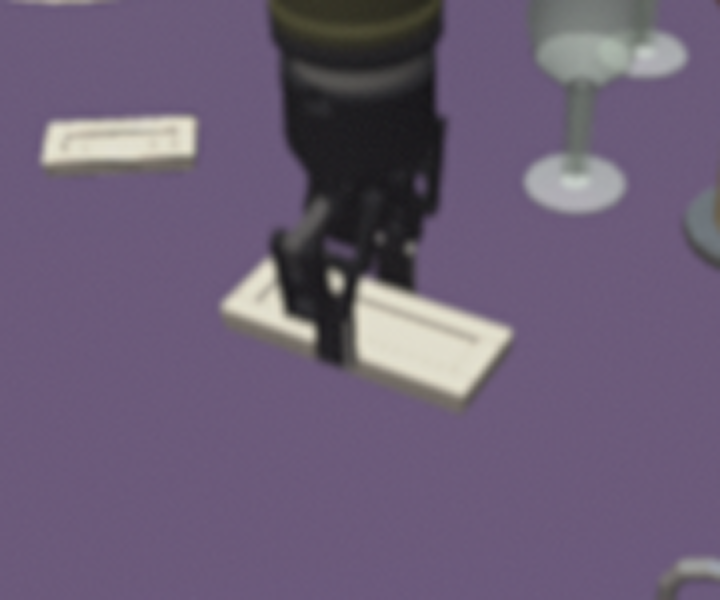

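carry_out(delta_pos=[[0.5, 2.5, 0], [1.5, 7, 0], [2.6, 12, 0], [3.7, 17, 0], [4.8, 22, 0]], twist=[[0, 0, -3], [0, 0, -8], [0, 0, -13], [0, 0, -19], [0, 0, -25]])

```text
time: 9.52
position: [0.4754, -0.2312, 0.1031]
tcp_rot: [0.993, -0.116, 0.0, 0.0]
force: [-0.5, -0.5, -2.8]
finger_gap: 0.0566
```

```bash
python3 go.py .43 -.3245 .10 -2.4
```

```text
pos [ 0.475 -0.231  0.103] yaw -13.374757427221882 t 9.525 gap 0.05659469216434463 F [-0.464 -0.466 -2.774] q7 -1.5181972635679006
delta cm [-2.255 10.131  0.315] twist [  0.007  -0.003 -10.975]
```

carry_out(delta_pos=[[-1, 4.5, 0.1], [-1.7, 7.5, 0.2], [-2.1, 9.5, 0.3], [-2.2, 10.1, 0.3], [-2.2, 10.1, 0.3]], twist=[[0, 0, -4], [0, 0, -7], [0, 0, -10], [0, 0, -11], [0, 0, -11]])

```text
time: 10.15
position: [0.4313, -0.3225, 0.1001]
tcp_rot: [1.0, -0.023, 0.0, -0.0]
force: [-0.1, -0.3, -3.7]
finger_gap: 0.0564
```

carry_out(delta_pos=[[0, 0, 0], [0, 0, 0]], twist=[[0, 0, 0], [0, 0, 0]])

```text
time: 10.4
position: [0.4318, -0.3218, 0.1002]
tcp_rot: [1.0, -0.022, 0.0, -0.0]
force: [-0.5, 0.2, -3.6]
finger_gap: 0.0569
```

```bash
python3 go.py .43 -.3245 .05 -2.4; python3 -c "
from h import *
p=cam('side','s5.png');cam('top','t5.png')"
```

```text
pos [ 0.432 -0.322  0.1  ] yaw -2.5016232607241853 t 10.4 gap 0.05689443759337598 F [-0.505  0.188 -3.615] q7 -1.1843036457755993
delta cm [-0.173  0.279  5.018] twist [-0.017 -0.013 -0.102]
```

View pics/s5.png

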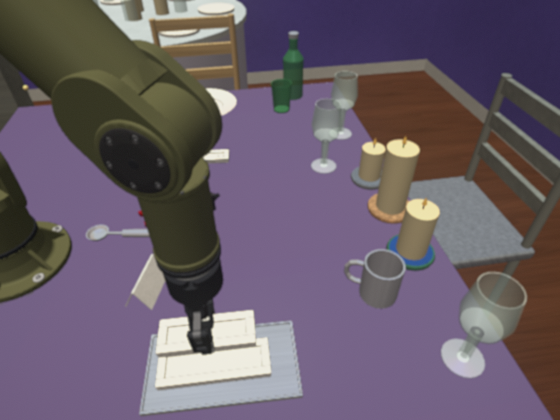

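View pics/t5.png

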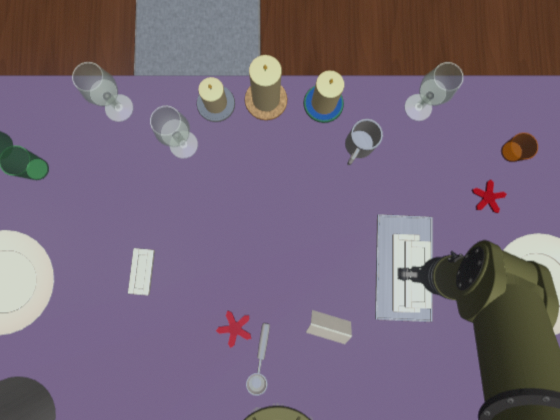

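carry_out(delta_pos=[[-0.05, 0.15, 1.2], [-0.1, 0.28, 2.5], [-0.1, 0.28, 3.8], [-0.1, 0.28, 4.8], [-0.1, 0.28, 5]], twist=[[0, 0, -0.1], [0, 0, -0.1], [0, 0, -0.1], [0, 0, -0.1], [0, 0, -0.1]])

```text
time: 11.12
position: [0.4297, -0.3252, 0.0491]
tcp_rot: [1.0, -0.022, -0.001, -0.001]
force: [-0.7, 0.3, -3.8]
finger_gap: 0.0568
```

carry_out(delta_pos=[[0, 0, 0.5], [0, 0, 1], [0, 0, 1], [0, 0, 1]], twist=[[0, 0, 0], [0, 0, 0], [0, 0, 0], [0, 0, 0]])

```text
time: 11.62
position: [0.4302, -0.3257, 0.0403]
tcp_rot: [1.0, -0.022, 0.0, 0.0]
force: [0.5, 0.2, -3.2]
finger_gap: 0.0568
```

```bash
python3 go.py .4308 -.3245 .0265 -2.4; python3 -c "
from h import *
p=cam('side');q=cam('top')
a=cv2.cvtColor(p['frame'],cv2.COLOR_RGB2BGR)[300:415,130:310];b=cv2.cvtColor(q['frame'],cv2.COLOR_RGB2BGR)[205:330,350:450]
cv2.imwrite('pics/s6.png',cv2.resize(a,None,fx=4.4,fy=4.4,interpolation=cv2.INTER_CUBIC))
cv2.imwrite('pics/t6.png',cv2.resize(b,None,fx=4.6,fy=4.6,interpolation=cv2.INTER_CUBIC))"
```

```text
pos [ 0.43  -0.326  0.04 ] yaw -2.4858491402428413 t 11.625 gap 0.05683314254107546 F [ 0.529  0.213 -3.201] q7 -1.2070089082550217
delta cm [ 0.053 -0.12   1.379] twist [ 0.009 -0.016 -0.086]
```

View pics/s6.png

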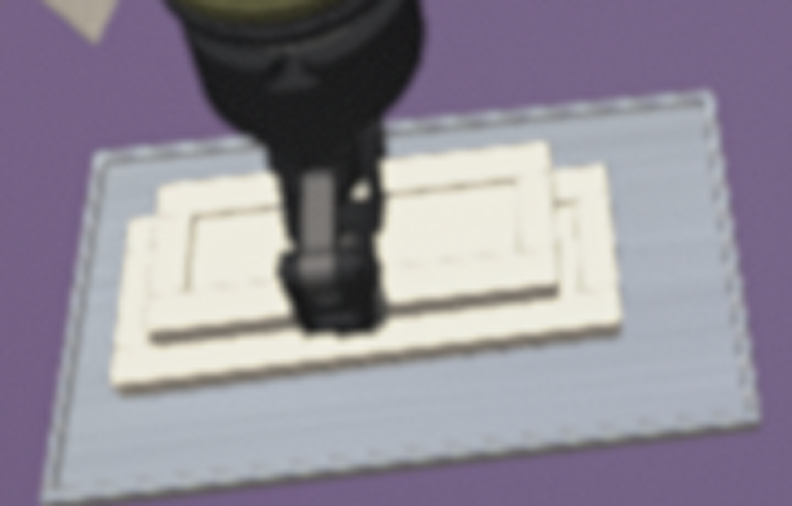

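View pics/t6.png

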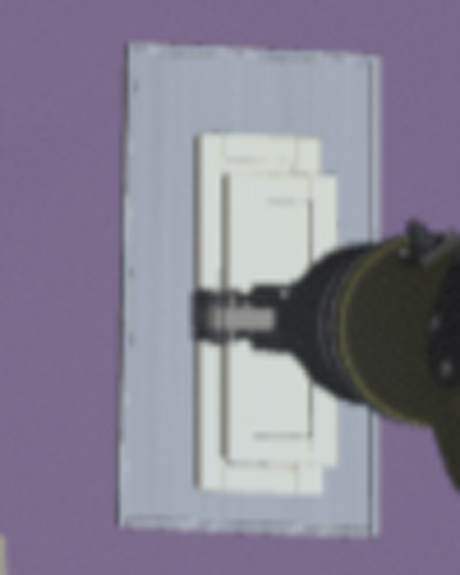

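carry_out(delta_pos=[[0.05, -0.12, 0.3], [0.05, -0.12, 0.6], [0.05, -0.12, 0.9], [0.05, -0.12, 1.1], [0.05, -0.12, 1.1]], twist=[[0, 0, -0.1], [0, 0, -0.1], [0, 0, -0.1], [0, 0, -0.1], [0, 0, -0.1]])

```text
time: 12.35
position: [0.4305, -0.3244, 0.0289]
tcp_rot: [1.0, -0.021, -0.0, -0.0]
force: [-0.1, 0.1, -3.3]
finger_gap: 0.0568
```

```bash
python3 go.py .4308 -.3245 .0255 -2.4
cat > ov.py <<'E'
import sys
from h import *
# overlay predicted top faces: args tag, then plates
def ov(tag,pl):
    for nm,(a,b,c,d) in {'side':(300,415,130,310),'top':(205,330,350,450)}.items():
        p=cam(nm); im=cv2.resize(cv2.cvtColor(p['frame'],cv2.COLOR_RGB2BGR)[a:b,c:d],None,fx=4.4,fy=4.4,interpolation=cv2.INTER_CUBIC)
        for n,x,y,yaw,z in pl:
            uv=proj(p,corners(n,x,y,np.radians(yaw),z)[1::2]); uv=((uv-[c,a]+.5)*4.4*8).astype(int)
            cv2.polylines(im,[uv],True,(0,0,255),1,cv2.LINE_AA,3)
        cv2.imwrite('pics/%s_%s.png'%(tag,nm),im)
E
python3 - <<'E'
from ov import *
o=bot.get_obs();x,y,z=o['position']
ov('o7',[('large',.4301,-.3245,-2.37,.006),('medium',x-.0007,y,-2.5,z-.0035)])
E
```

```text
pos [ 0.431 -0.324  0.029] yaw -2.383673852712412 t 12.35 gap 0.05681036957683608 F [-0.14   0.115 -3.299] q7 -1.2134328519037967
delta cm [0.028 0.014 0.338] twist [-0.013  0.02   0.016]
```

View pics/o7_side.png

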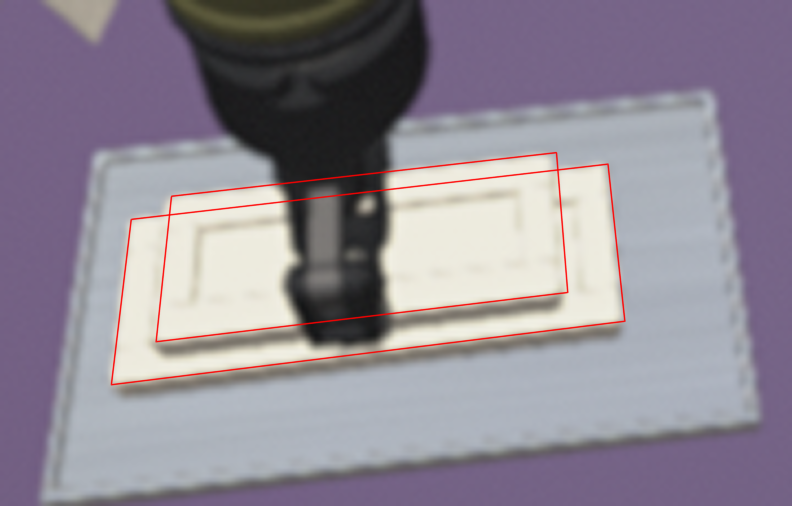

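View pics/o7_top.png

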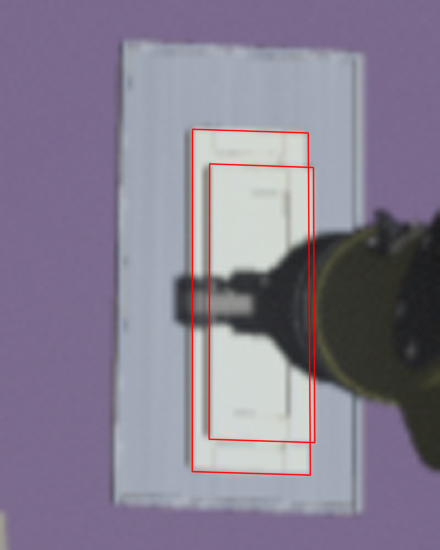

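carry_out(delta_pos=[[0.05, 0, 0.1], [0.1, 0, 0.2], [0.1, 0, 0.25], [0.1, 0, 0.3]], twist=[[0, 0, 0], [0, 0, 0], [0, 0, 0], [0, 0, 0]])

```text
time: 12.95
position: [0.4316, -0.3245, 0.0261]
tcp_rot: [1.0, -0.021, 0.0, 0.0]
force: [-0.9, 0.0, -3.4]
finger_gap: 0.0566
```

```bash
python3 go.py .4308 -.3245 .0255 -2.4
```

```text
pos [ 0.432 -0.324  0.026] yaw -2.383453555772265 t 12.95 gap 0.056635198935438405 F [-0.926  0.021 -3.378] q7 -1.2155175510850769
delta cm [-0.085  0.006  0.058] twist [ 0.001 -0.002  0.017]
```

Not yet touching; step down finely.

carry_out(delta_pos=[[0, 0, 0.05], [0, 0, 0.1], [0, 0, 0.1]], twist=[[0, 0, 0], [0, 0, 0], [0, 0, 0]])

```text
time: 13.32
position: [0.4316, -0.3245, 0.0255]
tcp_rot: [1.0, -0.021, 0.0, 0.0]
force: [-2.1, -0.4, 3.9]
finger_gap: 0.0567
```

carry_out(delta_pos=[[0, 0, 0], [0, 0, 0], [0, 0, -0.2], [0, 0, -1], [0, 0, -3]], twist=[[0, 0, 0], [0, 0, 0], [0, 0, 0], [0, 0, 0], [0, 0, 0]], hand=0.65)

```text
time: 13.95
position: [0.4313, -0.3241, 0.0552]
tcp_rot: [1.0, -0.021, -0.001, -0.0]
force: [0.1, -1.0, 0.7]
finger_gap: 0.0703
```

carry_out(delta_pos=[[0, 0, -3], [0, -2, -6], [1, -6, -9], [2, -11, -10], [2.5, -16, -10]], twist=[[0, 0, 0], [0, 0, 0], [0, 0, 0], [0, 0, 0], [0, 0, 0]])

```text
time: 14.58
position: [0.4644, -0.1644, 0.1568]
tcp_rot: [1.0, -0.021, 0.002, 0.0]
force: [-0.1, 0.4, -0.8]
finger_gap: 0.0706
```

```bash
cat > m2.py <<'E'
from ov import *
np.set_printoptions(precision=4,suppress=True)
for nm in ['top','side']:
    p=cam(nm,'m2_'+nm+'.png')
    im=p['frame']
    a,b,c,d={'side':(310,405,140,290),'top':(215,330,370,440)}[nm]
    s=5
    cv2.imwrite('pics/z_%s.png'%nm,cv2.resize(cv2.cvtColor(im,cv2.COLOR_RGB2BGR)[a:b,c:d],None,fx=s,fy=s,interpolation=cv2.INTER_CUBIC))
E
python3 m2.py;python3 go.py .44 .328 .1 -5.5
```

```text
pos [ 0.465 -0.159  0.156] yaw -1.9096474481603556 t 14.675 gap 0.0701597463164535 F [ 0.15   0.236 -0.122] q7 -1.4648309466333904
delta cm [ -4.092 -48.627   5.733] twist [-0.138 -0.105  3.59 ]
```

View pics/z_side.png

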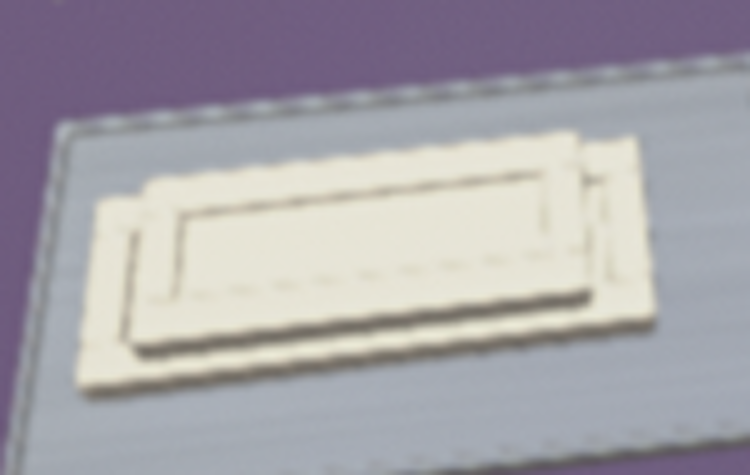

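View pics/z_top.png

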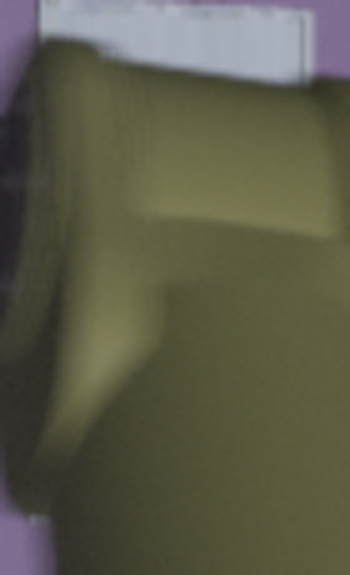

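Run:
```python
from h import *
p=cam('side')
for n,z,C in [('large',.022,[(97,202),(637,142),(655,320),(77,388)]),('medium',.038,[(145,182),(578,135),(590,292),(132,346)])]:
    uv=(np.array(C)+.5)/5-.5+[140,310]
    X=unproj(p,uv,z)[:,:2]; print(n,X.round(4).tolist(),X.mean(0).round(4))
    e=[X[1]-X[0],X[2]-X[3]]; print([np.degrees(np.arctan2(v[1],v[0])).round(2) for v in e],[np.linalg.norm(v).round(4) for v in e], np.linalg.norm(X[3]-X[0]).round(4),np.linalg.norm(X[2]-X[1]).round(4))
# edge-fit: gradient overlay
from ov import ov
ov('o8',[('large',.4295,-.3242,-2.37,.006),('medium',.4295,-.3242,-2.37,.022)])
```

```text
large [[0.3362, -0.289], [0.525, -0.2978], [0.522, -0.3632], [0.3343, -0.3542]] [ 0.4294 -0.326 ]
[np.float64(-2.69), np.float64(-2.73)] [np.float64(0.189), np.float64(0.1879)] 0.0653 0.0654
medium [[0.356, -0.2939], [0.5044, -0.3012], [0.5018, -0.3582], [0.3548, -0.3514]] [ 0.4292 -0.3262]
[np.float64(-2.82), np.float64(-2.63)] [np.float64(0.1485), np.float64(0.1472)] 0.0576 0.0571
```

View pics/o8_side.png

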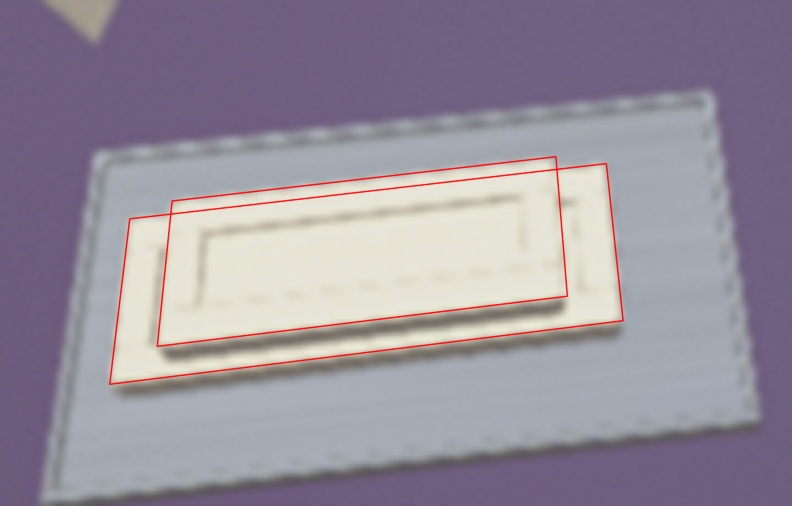

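carry_out(delta_pos=[[0, -4, 0], [0, -9, 0], [0, -14, 0], [0, -19, 0], [0, -24, 0]], twist=[[0, 0, 0], [0, 0, 0], [0, 0, 1], [0, 0, 2], [0, 0, 3]])

```text
time: 15.45
position: [0.4738, 0.0738, 0.1552]
tcp_rot: [0.999, -0.049, 0.0, 0.0]
force: [0.9, -0.2, -1.2]
finger_gap: 0.0702
```

```bash
python3 go.py .4405 .3285 .1 -5.5
```

```text
pos [0.474 0.074 0.155] yaw -5.614596003291767 t 15.45 gap 0.07015745735383604 F [ 0.879 -0.24  -1.192] q7 -2.0316586127347493
delta cm [ -5.811 -25.027   5.501] twist [ 0.032 -0.022 -0.115]
```

carry_out(delta_pos=[[-1, -5.5, 1], [-2.2, -11, 2.2], [-3.6, -16.5, 3.5], [-5, -21.5, 4.8], [-5.8, -24.5, 5.5]], twist=[[0, 0, 0], [0, 0, 0], [0, 0, 0], [0, 0, 0], [0, 0, 0]])

```text
time: 16.08
position: [0.4387, 0.3249, 0.0993]
tcp_rot: [0.999, -0.047, -0.0, 0.0]
force: [0.6, -0.0, -0.6]
finger_gap: 0.0704
```

carry_out(delta_pos=[[0, 0, 0], [0, 0, 0], [0, 0, 1], [0, 0, 2]], twist=[[0, 0, 0], [0, 0, 0], [0, 0, 0], [0, 0, 0]])

```text
time: 16.58
position: [0.4391, 0.3222, 0.0796]
tcp_rot: [0.999, -0.048, 0.0, 0.0]
force: [0.5, -0.9, -0.8]
finger_gap: 0.0704
```

```bash
python3 go.py .4405 .3285 .05 -5.5
```

```text
pos [0.439 0.322 0.08 ] yaw -5.501967587094424 t 16.575 gap 0.0703949657522774 F [ 0.495 -0.911 -0.808] q7 -2.5581297887343557
delta cm [ 0.076 -0.638  2.96 ] twist [ 0.018 -0.02  -0.002]
```

carry_out(delta_pos=[[0.1, -0.4, 0.5], [0.1, -0.64, 1.5], [0.1, -0.64, 2.5], [0.1, -0.64, 3], [0.1, -0.64, 3]], twist=[[0, 0, 0], [0, 0, 0], [0, 0, 0], [0, 0, 0], [0, 0, 0]])

```text
time: 17.2
position: [0.4399, 0.3296, 0.0496]
tcp_rot: [0.999, -0.047, -0.0, 0.0]
force: [-0.1, 0.5, -0.2]
finger_gap: 0.0699
```

```bash
python3 go.py .4405 .3285 .005 -5.5
python3 - <<'E'
from h import *
p=cam('side')
cv2.imwrite('pics/s9.png',cv2.resize(cv2.cvtColor(p['frame'],cv2.COLOR_RGB2BGR)[80:190,140:280],None,fx=5,fy=5,interpolation=cv2.INTER_CUBIC))
E
```

```text
pos [0.44 0.33 0.05] yaw -5.3793710226473435 t 17.2 gap 0.06992919921846745 F [-0.142  0.502 -0.159] q7 -2.5808112935724603
delta cm [0.077 0.101 4.464] twist [0.037 0.037 0.121]
```

View pics/s9.png

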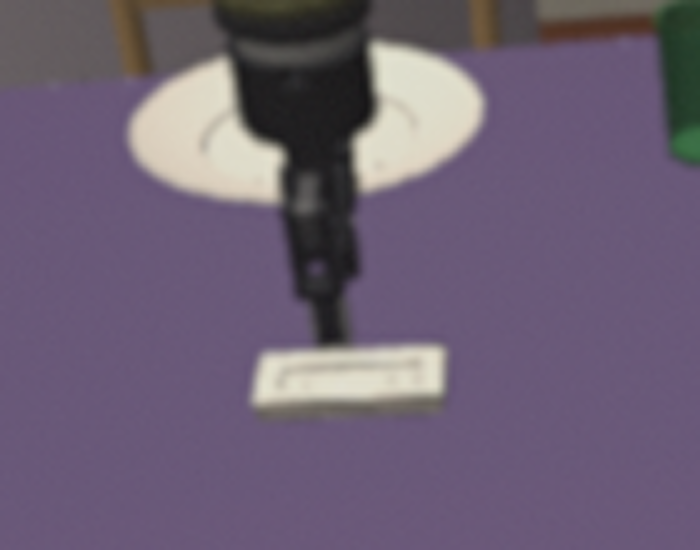

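Run:
```python
from h import *
p=cam('side')
x,y,z=bot.get_obs()['position']
for a in [[x-.003,y-.035,z+.0077],[x,y-.0495+.003,z+.0077],[.4405,.3285,.016],[.4392,.3259,.016]]:
    uv=proj(p,a)[0]; print(a,uv,(uv-[140,80]+.5)*5)
```

```text
[np.float64(0.4372173505989587), np.float64(0.2948351966826388), np.float64(0.05795243922049315)] [207.13984605 147.97182646] [338.19923025 342.35913229]
[np.float64(0.4402173505989587), np.float64(0.2833351966826388), np.float64(0.05795243922049315)] [208.31107484 150.05722297] [344.05537422 352.78611487]
[0.4405, 0.3285, 0.016] [209.89516263 153.88098049] [351.97581316 371.90490243]
[0.4392, 0.3259, 0.016] [209.47598987 154.4048834 ] [349.87994933 374.52441699]
```

carry_out(delta_pos=[[0.08, 0.1, 1], [0.08, 0.1, 2], [0.08, 0.1, 3.2], [0.08, 0.1, 4.2], [0.08, 0.1, 4.5]], twist=[[0, 0, 0.1], [0, 0, 0.1], [0, 0, 0.1], [0, 0, 0.1], [0, 0, 0.1]])

```text
time: 17.92
position: [0.4404, 0.3284, 0.0041]
tcp_rot: [0.999, -0.048, -0.001, 0.0]
force: [0.1, 0.6, -0.6]
finger_gap: 0.0703
```

carry_out(delta_pos=[[0, 0, 0], [0, 0, 0]], twist=[[0, 0, 0], [0, 0, 0]])

```text
time: 18.18
position: [0.441, 0.3289, 0.0054]
tcp_rot: [0.999, -0.048, 0.0, -0.0]
force: [-1.4, 0.2, 0.1]
finger_gap: 0.0702
```

```bash
python3 go.py .4405 .3285 .005 -5.5
python3 - <<'E'
from h import *
p=cam('side');q=cam('top')
a=cv2.resize(cv2.cvtColor(p['frame'],cv2.COLOR_RGB2BGR)[110:190,160:260],None,fx=4,fy=4,interpolation=cv2.INTER_CUBIC)
b=cv2.resize(cv2.cvtColor(q['frame'],cv2.COLOR_RGB2BGR)[230:310,90:190],None,fx=4,fy=4,interpolation=cv2.INTER_CUBIC)
cv2.imwrite('pics/s10.png',np.hstack([a,b]))
E
```

```text
pos [0.441 0.329 0.005] yaw -5.479795168743489 t 18.175 gap 0.07020409044254768 F [-1.355  0.167  0.067] q7 -2.6052299953824627
delta cm [-0.045  0.048  0.043] twist [-0.025 -0.024  0.02 ]
```

View pics/s10.png

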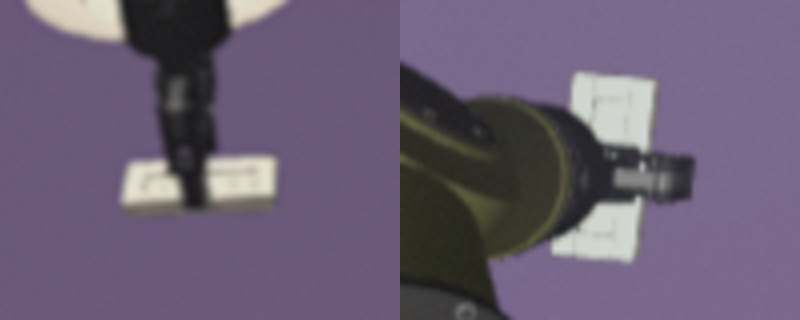

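carry_out(delta_pos=[[0, 0, 0], [0, 0, 0], [0, 0, 0], [0, 0, 0], [0, 0, 0]], twist=[[0, 0, 0], [0, 0, 0], [0, 0, 0], [0, 0, 0], [0, 0, 0]], hand=0.0, force=40)

```text
time: 18.9
position: [0.441, 0.3288, 0.0057]
tcp_rot: [0.999, -0.048, 0.0, -0.0]
force: [-0.5, -0.8, 5.9]
finger_gap: 0.0488
```

carry_out(delta_pos=[[0, 0, -0.5], [0, 0, -2], [0, 0, -5], [0, 0, -8], [0, 0, -12]], twist=[[0, 0, 0], [0, 0, 0], [0, 0, 0], [0, 0, 0], [0, 0, 0]], hand=-0.4)

```text
time: 19.52
position: [0.4403, 0.3283, 0.1265]
tcp_rot: [0.999, -0.048, -0.0, 0.0]
force: [0.9, 0.0, -2.1]
finger_gap: 0.0488
```

```bash
python3 go.py .4405 -.1 .125 -3
```

```text
pos [0.44  0.328 0.126] yaw -5.481379033659663 t 19.525 gap 0.04880000312821146 F [ 0.947  0.039 -2.124] q7 -2.538982708536822
delta cm [ 4.109 42.634  0.172] twist [ 0.037  0.051 -2.481]
```

carry_out(delta_pos=[[0, 2, 0], [0.5, 6, 0], [1.2, 11, 0], [2, 16.5, 0], [3, 22, 0]], twist=[[0, 0, 0], [0, 0, 0], [0, 0, -0.5], [0, 0, -1], [0, 0, -1]])

```text
time: 20.15
position: [0.4486, 0.1043, 0.1248]
tcp_rot: [0.999, -0.039, -0.0, 0.0]
force: [1.2, -0.6, -1.6]
finger_gap: 0.0485
```

carry_out(delta_pos=[[0.5, 5, 0], [1, 10, 0], [1, 15, 0], [1, 20, 0], [1, 25, 0]], twist=[[0, 0, -0.5], [0, 0, -1], [0, 0, -1], [0, 0, -1.5], [0, 0, -2]])

```text
time: 20.78
position: [0.4385, -0.1451, 0.1249]
tcp_rot: [1.0, -0.022, -0.001, -0.0]
force: [0.5, -0.2, -1.8]
finger_gap: 0.0486
```

```bash
python3 go.py .4315 -.3245 .1 -2.4
```

```text
pos [ 0.438 -0.145  0.125] yaw -2.4973351914133657 t 20.775 gap 0.04864729672717433 F [ 0.492 -0.179 -1.763] q7 -1.5318090748351607
delta cm [ 0.086 17.953  2.485] twist [-0.     0.065 -0.097]
```

carry_out(delta_pos=[[0, 4, 0], [0.05, 9, 0.5], [0.1, 14, 1.2], [0.1, 17, 2], [0.1, 17.9, 2.5]], twist=[[0, 0, -0.1], [0, 0, -0.1], [0, 0, -0.1], [0, 0, -0.1], [0, 0, -0.1]])

```text
time: 21.4
position: [0.4312, -0.3241, 0.0991]
tcp_rot: [1.0, -0.023, -0.001, -0.0]
force: [0.1, -0.2, -1.9]
finger_gap: 0.0486
```

carry_out(delta_pos=[[0, 0, 0], [0, 0, 1.2], [0, 0, 2.4], [0, 0, 3.6], [0, 0, 3.8]], twist=[[0, 0, 0], [0, 0, 0], [0, 0, 0], [0, 0, 0], [0, 0, 0]])

```text
time: 22.02
position: [0.4329, -0.3213, 0.0609]
tcp_rot: [1.0, -0.02, -0.001, -0.001]
force: [-0.2, 0.1, -1.4]
finger_gap: 0.0491
```

carry_out(delta_pos=[[0, 0, 0], [0, 0, 0]], twist=[[0, 0, 0], [0, 0, 0]])

```text
time: 22.28
position: [0.4335, -0.3221, 0.0624]
tcp_rot: [1.0, -0.021, 0.0, 0.0]
force: [0.2, -0.0, -1.7]
finger_gap: 0.0488
```

```bash
python3 go.py .4315 -.3245 .05 -2.4
```

```text
pos [ 0.434 -0.322  0.062] yaw -2.385358566642284 t 22.275 gap 0.048792243064967766 F [ 0.151 -0.043 -1.729] q7 -1.234236788249805
delta cm [-0.194  0.246  1.242] twist [ 0.017 -0.029  0.015]
```

Correct laterally, settle, then measure the held plate against the pile.

carry_out(delta_pos=[[-0.1, 0.15, 0.4], [-0.2, 0.25, 0.9], [-0.2, 0.25, 1.2], [-0.2, 0.25, 1.2], [-0.2, 0.25, 1.2]], twist=[[0, 0, 0], [0, 0, 0], [0, 0, 0], [0, 0, 0], [0, 0, 0]])

```text
time: 22.9
position: [0.4313, -0.3244, 0.0501]
tcp_rot: [1.0, -0.021, 0.0, -0.0]
force: [0.8, 0.9, -1.8]
finger_gap: 0.0485
```

```bash
python3 go.py .4315 -.3245 .044 -2.4
python3 - <<'E'
from h import *
p=cam('side');q=cam('top')
a,b=[cv2.cvtColor(k['frame'],cv2.COLOR_RGB2BGR) for k in(p,q)]
cv2.imwrite('pics/s11.png',cv2.resize(a[300:405,140:290],None,fx=5,fy=5,interpolation=cv2.INTER_CUBIC))
cv2.imwrite('pics/t11.png',cv2.resize(b[220:325,370:440],None,fx=5,fy=5,interpolation=cv2.INTER_CUBIC))
E
```

```text
pos [ 0.431 -0.324  0.05 ] yaw -2.381827446476138 t 22.9 gap 0.04848091271018368 F [ 0.781  0.873 -1.827] q7 -1.2357094906086636
delta cm [0.023 0.009 0.612] twist [-0.004 -0.003  0.018]
```

View pics/s11.png

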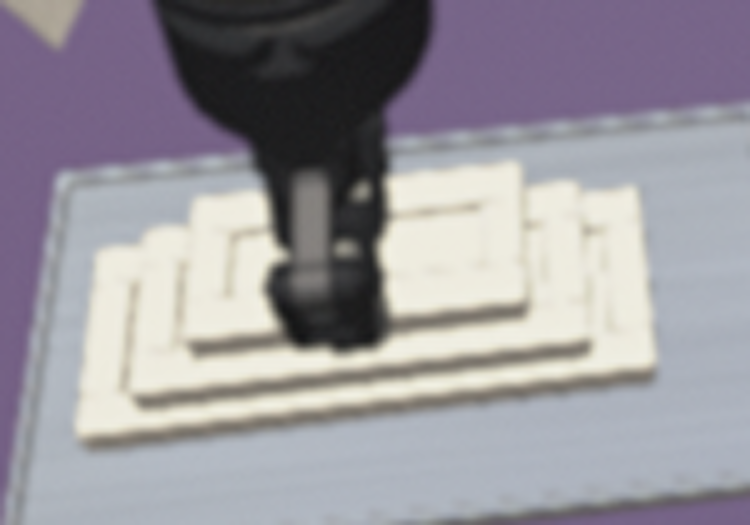

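View pics/t11.png

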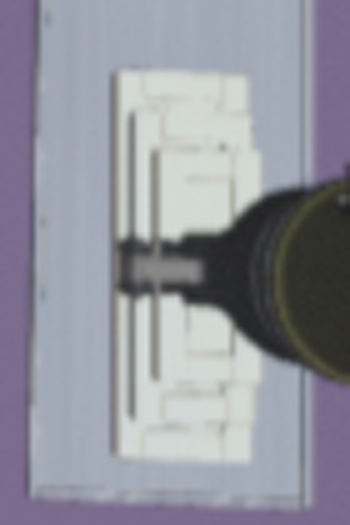

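Run:
```python
from h import *
p=cam('side');z=bot.get_obs()['position'][2]-.0057+.016
def f(C,o,z): return unproj(p,(np.array(C)+.5)/5-.5+o,z)[:,:2]
o=[140,300]
L=f([(97,252),(637,190),(655,370),(77,438)],o,.022);M=f([(144,232),(578,184),(590,343),(132,396)],o,.038);S=f([(194,197),(519,165),(525,303),(187,344)],o,z)
for X in (L,M,S): print(X.round(4).tolist(),X.mean(0).round(4),'len',np.linalg.norm(X[1]-X[0]).round(4),np.linalg.norm(X[2]-X[3]).round(4),'yaw',np.degrees(np.arctan2(*(X[1]-X[0])[::-1])).round(2),np.degrees(np.arctan2(*(X[2]-X[3])[::-1])).round(2))
p=cam('top');o=[370,220]
L=f([(118,72),(248,77),(250,462),(115,456)],o,.022);M=f([(135,112),(252,115),(254,426),(133,417)],o,.038);S=f([(157,149),(258,152),(258,383),(155,379)],o,z)
for X in (L,M,S): print(X.round(4).tolist(),X.mean(0).round(4), 'left edge mid',(X[0]+X[3])[0]/2)
```

```text
[[0.3362, -0.289], [0.5251, -0.2971], [0.522, -0.3632], [0.3343, -0.3542]] [ 0.4294 -0.3258] len 0.1891 0.1879 yaw -2.45 -2.73
[[0.3557, -0.2938], [0.5044, -0.3008], [0.5017, -0.3585], [0.3548, -0.3514]] [ 0.4291 -0.3262] len 0.1489 0.1471 yaw -2.69 -2.76
[[0.3766, -0.2975], [0.4852, -0.3039], [0.4826, -0.3534], [0.3761, -0.3491]] [ 0.4301 -0.326 ] len 0.1087 0.1065 yaw -3.4 -2.31
[[0.5258, -0.2956], [0.5228, -0.3607], [0.3348, -0.3527], [0.3385, -0.2865]] [ 0.4305 -0.3239] left edge mid 0.4321498091806313
[[0.5053, -0.2985], [0.5033, -0.3562], [0.3537, -0.35], [0.3587, -0.2914]] [ 0.4303 -0.324 ] left edge mid 0.4320107655867338
[[0.4867, -0.3017], [0.4849, -0.3503], [0.3761, -0.3451], [0.3786, -0.2961]] [ 0.4316 -0.3233] left edge mid 0.4326584563015896
```

carry_out(delta_pos=[[-0.05, 0, 0.2], [-0.1, 0, 0.35], [-0.1, 0, 0.5], [-0.1, 0, 0.55], [-0.1, 0, 0.55]], twist=[[0, 0, 0], [0, 0, 0], [0, 0, 0], [0, 0, 0], [0, 0, 0]])

```text
time: 23.72
position: [0.4302, -0.3244, 0.0446]
tcp_rot: [1.0, -0.021, -0.0, -0.0]
force: [0.9, 1.0, -1.3]
finger_gap: 0.0488
```

carry_out(delta_pos=[[0, 0, 0.05], [0, 0, 0.1], [0, 0, 0.1]], twist=[[0, 0, 0], [0, 0, 0], [0, 0, 0]])

```text
time: 24.1
position: [0.4302, -0.3244, 0.0437]
tcp_rot: [1.0, -0.021, 0.0, 0.0]
force: [-0.5, 0.2, -0.1]
finger_gap: 0.0488
```

carry_out(delta_pos=[[0, 0, 0.05], [0, 0, 0.05]], twist=[[0, 0, 0], [0, 0, 0]])

```text
time: 24.35
position: [0.4303, -0.3244, 0.0437]
tcp_rot: [1.0, -0.021, 0.0, 0.0]
force: [-1.5, 0.5, 6.3]
finger_gap: 0.0487
```

Contact at the expected height. Release and retreat (towards +x, away to keep both views clear).

carry_out(delta_pos=[[0, 0, 0], [0, 0, 0], [0, 0, -0.2], [0, 0, -1], [0, 0, -3]], twist=[[0, 0, 0], [0, 0, 0], [0, 0, 0], [0, 0, 0], [0, 0, 0]], hand=0.5)

```text
time: 24.98
position: [0.4298, -0.3241, 0.0732]
tcp_rot: [1.0, -0.021, -0.001, -0.0]
force: [-0.0, -0.1, 0.7]
finger_gap: 0.0638
```

carry_out(delta_pos=[[0, 0, -4], [0, 0, -8], [0, -3, -11], [0, -8, -13], [0, -14, -14]], twist=[[0, 0, 0], [0, 0, 0], [0, 0, 0], [0, 0, 0], [0, 0, 0]])

```text
time: 25.6
position: [0.4365, -0.1839, 0.2149]
tcp_rot: [1.0, -0.022, 0.001, 0.001]
force: [1.3, 0.2, -0.5]
finger_gap: 0.0642
```

carry_out(delta_pos=[[0, -5, 0], [0, -10, 0], [0, -16, 0], [0, -22, 0], [0, -26, 0]], twist=[[0, 0, 0], [0, 0, 0], [0, 0, 0], [0, 0, 0], [0, 0, 0]])

```text
time: 26.22
position: [0.4466, 0.0782, 0.2139]
tcp_rot: [1.0, -0.02, 0.001, -0.0]
force: [0.1, -0.0, -0.1]
finger_gap: 0.0639
```

Run:
```python
from h import *
p=cam('side','s12f.png');q=cam('top','t12f.png')
a,b=[cv2.cvtColor(k['frame'],cv2.COLOR_RGB2BGR) for k in(p,q)]
cv2.imwrite('pics/s12.png',cv2.resize(a[310:405,140:290],None,fx=5,fy=5,interpolation=cv2.INTER_CUBIC))
cv2.imwrite('pics/t12.png',cv2.resize(b[220:325,370:440],None,fx=5,fy=5,interpolation=cv2.INTER_CUBIC))
```

```text
(no output)
```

View pics/s12.png

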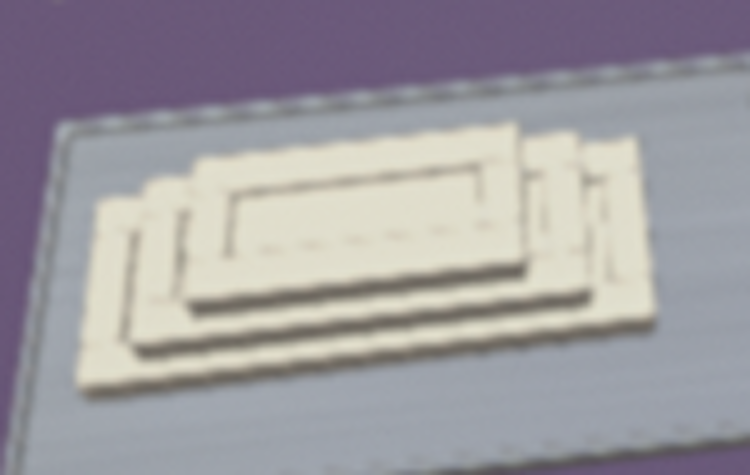

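View pics/t12.png

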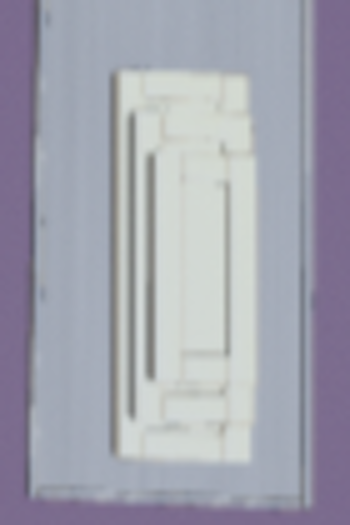

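View pics/t12f.png

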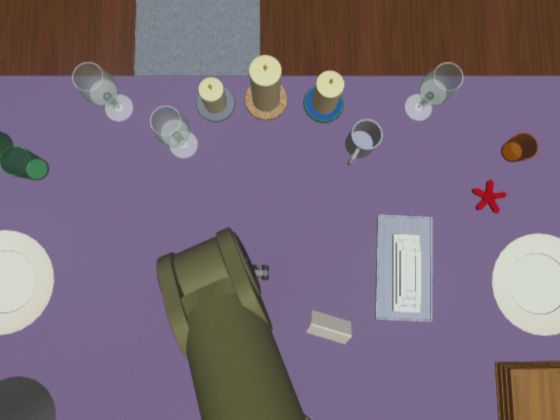

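```bash
cat > ef.py <<'E'
from h import *
from scipy.ndimage import map_coordinates, gaussian_filter
from scipy.optimize import minimize
def score(G,p,n,v,zt,skip=()):
    L,W=DIM[n];c,s=np.cos(v[2]),np.sin(v[2]); t=0
    cs=np.array([(1,1),(1,-1),(-1,-1),(-1,1)])*[L/2,W/2]
    for i in range(4):
        A,B=cs[i],cs[(i+1)%4]; u=np.linspace(.04,.96,80)[:,None]; P=A+(B-A)*u
        X=np.c_[v[0]+c*P[:,0]-s*P[:,1],v[1]+s*P[:,0]+c*P[:,1],np.full(80,zt)]
        uv=proj(p,X); d=proj(p,np.c_[v[0]+(X[:,:2]-v[:2])*.98,X[:,2]]) if 0 else None
        cen=proj(p,[[v[0],v[1],zt]])[0]
        tan=uv[-1]-uv[0]; nn=np.array([tan[1],-tan[0]])/np.linalg.norm(tan)
        if nn@(uv.mean(0)-cen)<0: nn=-nn
        h=.6
        a=map_coordinates(G,(uv-nn*h).T[::-1],order=3); b=map_coordinates(G,(uv+nn*h).T[::-1],order=3)
        t+=np.mean(np.clip(a-b,-5,45))*(L if i%2 else W)**.5
    return t
def ef(p,n,v0,zt):
    G=gaussian_filter(p['frame'][:,:,:].mean(2).astype(float),.4)
    best=None
    for dx in(-.0015,0,.0015):
        for dy in(-.0015,0,.0015):
            r=minimize(lambda w:-score(G,p,n,np.array(v0)+w*[.001,.001,.01],zt),[dx*1e3,dy*1e3,0],method='Nelder-Mead',options=dict(initial_simplex=[[dx*1e3,dy*1e3,0],[dx*1e3+.7,dy*1e3,0],[dx*1e3,dy*1e3+.7,0],[dx*1e3,dy*1e3,.7]],xatol=.01,fatol=.001))
            if best is None or r.fun<best.fun: best=r
    v=np.array(v0)+best.x*[.001,.001,.01]
    return v[0].round(4),v[1].round(4),np.degrees(v[2]).round(2),-round(best.fun,2)
if __name__=='__main__':
    for nm,c in [('side',(.4293,-.326)),('top',(.4304,-.324))]:
        p=cam(nm)
        for n,z in [('large',.022),('medium',.038),('small',.054)]: print(nm,n,ef(p,n,[*c,-.042],z))
E
python3 ef.py
python3 - <<'E'
from h import *
p=cam('side');q=cam('top')
for t in ['wine_glass','steel_mug']:
    for k in (p,q): print(t,[ (round(b['score'],2),b['box']) for b in bot.find_in(k,t)[:1]])
E
```

```text
Still running in the background as job /tmp/bash_jobs.1000/89ace765af9b (pid 2015). You'll get a notice when it ends.
```

```bash
cat /tmp/bash_jobs.1000/89ace765af9b/std*; kill -- -$(cat /tmp/bash_jobs.1000/89ace765af9b/pid); sleep 1
sed -i "s/order=3/order=1/g; s/for dx in(-.0015,0,.0015)/for dx in(0,)/; s/for dy in(-.0015,0,.0015)/for dy in(0,)/; s/fatol=.001/fatol=.01,maxiter=80/" ef.py
export OMP_NUM_THREADS=1; time timeout 200 python3 -u ef.py
```

```text
side large (np.float64(0.4293), np.float64(-0.3244), np.float64(-2.4), np.float64(31.69))
side medium (np.float64(0.4297), np.float64(-0.3246), np.float64(-2.38), np.float64(23.28))
side small (np.float64(0.4281), np.float64(-0.3254), np.float64(-2.35), np.float64(27.5))
top large (np.float64(0.4309), np.float64(-0.3253), np.float64(-2.36), np.float64(36.94))
top medium (np.float64(0.4301), np.float64(-0.325), np.float64(-2.64), np.float64(27.73))
top small (np.float64(0.4324), np.float64(-0.3245), np.float64(-2.64), np.float64(22.51))
real	0m5.223s
user	0m1.897s
sys	0m0.299s
```

Run:
```python
from h import *
p=cam('side');q=cam('top')
for t in ['wine_glass','steel_mug']:
    for k in (p,q): print(t,[ (round(b['score'],2),b['box']) for b in bot.find_in(k,t)[:1]])
o=bot.get_obs();print(o['time'],o['position'],o['force'])
bot.sign_off()
```

```text
wine_glass [(0.78, [313.1, 98.6, 30.9, 75.9])]
wine_glass [(0.77, [149.5, 104.7, 48.5, 55.2])]
steel_mug [(0.57, [345.4, 250.1, 57.1, 58.9])]
steel_mug [(0.68, [344.9, 115.4, 36.8, 49.4])]
26.825 [0.44688232 0.07457935 0.21313198] [ 0.10688349  0.78491743 -0.14151705]
the job is handed in; nothing more can be done
```

The plates are stacked as asked. The large one stayed on the tray, the medium is on it, and the small is on top. I handed the job in at about 27 s.

**How it went:**
- I first gripped the medium plate with the fingertips too low, so I set it back on the table and gripped it slightly higher. Setting it back pressed it down with about 26 N, the highest reading at the end of any move.
- The small plate was about 1 mm too far forward while still held, and I corrected that before lowering it.
- Both plates were lowered onto the pile until light contact (about 4–6 N at the wrist), then released.

**Last checks:**
- **Alignment:** averaged over both cameras, the three centres agree to about 0.3 mm and the long sides to about 0.2°. The corner margins in the side view are equal at both ends.
- **Disagreement:** the single-camera edge fits are noisier. For the small plate's position lengthwise along the pile, the side and top views differ by about 4 mm (428.1 against 432.4 mm).
- **Large plate:** I saw no sign that it moved.
- **Wine glass and mug:** both were detected where they started, within the detector's few pixels of noise.
- **Robot:** it ended about 0.4 m to the left of the pile with the tool 0.21 m up, touching nothing.

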